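# Set a sheet blank to its scribed line in the cutting jig

## Task

Set the brass blank in the cutting jig for sawing: with the fingertips push it flat along the fence and out over the ledge's right-hand end until about 15 mm overhangs, which brings the scribed line over the edge. Then tip the ball-weighted hold-down arm over, so that its rubber foot comes down on the blank and holds it there. Only push, gently; nothing is to be gripped or picked up, and the tools lying about stay where they are.

Things in the scene. Friction and masses are not known exactly. Their poses are not given: they have to be found in the camera images.
- jig: Fixed cutting jig on the bench: 100 (x) x 150 (y) x 30 mm block, wooden below, with a bright metal top: the ledge, at z = +30 mm of its frame. Origin: centre of its underside. Along its +x side (away from the robot) stands the dark fence bar, 8 mm higher than the ledge, its straight face at x = +20 mm; the ledge is free from there to x = -50 mm. The overhang end is its -y end (robot's right), at y = -75 mm. It stands turned by up to 0.2 rad.
- ledge_end (a point): Point on the top edge of the ledge's right-hand end, at jig x = -2.5, y = -75, z = 30 mm: the middle of a blank that lies along the fence leaves the ledge here.
- blank: Loose flat brass blank, 45 (x) x 80 (y) x 4 mm, about 0.12 kg (varies), lying on the ledge, up to 0.12 rad askew and 5 to 15 mm off the fence. Origin: centre of its underside. Its axes match the jig's when it is square; a fine line is scribed across it 15 mm behind its leading (-y) end.
- lead (a point): Middle of the blank's leading (-y, right-hand) end face, half-way up its 4 mm.
- tail (a point): Middle of the blank's rear (+y, left-hand) end face, half-way up its 4 mm: push it here.
- hold_down (a joint): Angle of the hold-down arm (rad): 0 = level, its foot resting on a 4 mm blank; about 1.57 = upright; 1.95 = leaning away from the robot on its back stop. It starts at 1.6 to 1.9. A stiff hinge (0.06 N m) holds it where it is left above about 1.27; pushed below that it sinks shut slowly by its own weight (0.23 kg) and presses with 3 to 6 N.
- ball (a point): Centre of the brass ball (34 mm in diameter) at the end of the hold-down arm, 95 mm from its pivot; a 10 mm wide, 8 mm deep bar joins them. Shut, the ball is at jig x = -55, y = -45, z = 56 mm.
- pivot (a point): Pivot of the hold-down arm, at jig x = +40, y = -45, z = 56 mm, in a clevis behind the fence; its axis is the jig's y. The rubber foot, 15 mm wide, sits 43 mm out along the arm and 22 mm below it.
- scriber: Bystander: scriber with wooden handle, 12 x 116 x 12 mm, lying off the right-hand end of the jig.
- loupe: Bystander: black loupe, 38 mm wide, 32 mm high, standing well to the right of the jig.
- pliers: Bystander: pliers, 44 x 100 x 12 mm, lying off the left-hand end of the jig.
- box_dark: Bystander: small dark wooden box, 45 x 75 x 26 mm, behind the jig.
- tweezers: Bystander: tweezers, 18 x 129 x 8 mm, behind the jig.
- saw_frame: Bystander: piercing saw, 78 x 225 x 21 mm, behind the jig.

How it is judged:
By the outcome, as a careful person would: the job done as asked, in the order asked, and still so for the second after the job is handed in, with the robot touching nothing.
It also fails if it takes over 51 s, if anything falls off the work surface, if the arm or the gripper's body presses on something with over 40 N, if the wrist force passes 120 N, or if a joint passes its speed limit or range.

## Robot

A 6-joint arm with a two-finger parallel gripper is mounted at the origin on a cart in front of the work surface, level with it; the furniture and walls round the work are solid. World frame = base frame: x ahead of the robot, y to its left, z up, the work surface at z = 0. Lengths are in m, angles in rad, forces in N, time in s.
With the tool pointing down it reaches from about 0.3 to 0.75 m from the base axis. Payload 8.5 kg.
Tool frame: the origin (TCP) lies midway between the tips of the shut fingers; the grasp point (between the pads) lies manip.hold_point_z behind it (manip.hold_point_z is the distance from the TCP to the grasp point, in m); x points along the fingers, y is the direction in which the jaws open and shut, and the axes are right-handed (so a half turn about x gives the same grasp; the last joint's range is limited). The gripper opens to 85 mm and grips with 20 to 120 N. Pads are 22 mm wide; open, the fingers measure 114 mm over their backs; the gripper's body (76 mm by 85 mm) begins 54 mm behind the grasp point. The pads swing forward as they close: fully open they stand 13 mm farther back than shut.
Start: joints at [-1.483, 0.381, 1.297, -0, 1.464, -0.215], TCP at [0.164, -0.525, 0.231] pointing down, gripper open.
Joint ranges: [-3.11, 3.11], [-0.89, 2.33], [0.22, 2.48], [-1.42, 4.56], [0.17, 2.85], [-2.88, 2.88]. Speed limits (rad/s): [2.39, 2.39, 3.14, 3.14, 3.14, 3.14].

## Interface

Orientations are given as a rotation vector (axis times angle).
In Python, from plant import manip, imaging gives the robot as it stands.
- The arm moves only by the shell command python3 -m crank 'ROWS' [FORCE]. ROWS is a JSON object of lists of equal length, an entry for each row: "hand": the gripper's target within -1 to 1 (shut at 1, half-way at 0, fully open at -1); "travel": the shift along the tool's x, y, z in cm, a list of three; "rotation": the turn, a rotation vector about the tool's x, y, z in degrees, a list of three. In form: {"hand": [hand, ...], "travel": [[tx, ty, tz], ...], "rotation": [[rx, ry, rz], ...]}. A call has exactly 5 rows; each row shifts and turns the commanded pose from where the row before left it, along the tool's axes as they then stand; what a row does not reach is not made up. A row lasts 1/12 s, in which the tool goes at most 41.7 mm and 7.16 degrees, less where a joint would pass 70% of its speed; a pose out of reach is approached as far as the arm can. A call is refused whole if a number of a shift passes 4.17 or a number of a turn 7.16, either way. A call with a gripper value outside its range is refused whole. The fingers move at their own pace and stop on an object; FORCE is the grip in N (left out, the last holds). Time passes only in rows, so rows that do not move let the fingers close, or fill a call up. It gives the time, the measured TCP pose, the force and the opening at its end, in the units of the state.
- manip.get_obs(): the state, without advancing time (a new reading comes with each control period).
- imaging.capture(name): name is "scene" or "top"; returns a dict with "img" (400x640x3 uint8, red, green, blue), "fx", "fy", "cx", "cy" (pixels), "pose" (4x4, takes a point from camera to world coordinates). Camera axes: x right, y down, z forward; pixel columns grow to the right and rows downward; lengths in m; the calibration is good to about 2 mm. A picture is of the moment at which its call begins. There is no depth.
- manip.job_done(): hands the job in, once; it reports no verdict.
The state is a dict: "clock": time; "joint_positions": joint angles; "joint_vel": joint speeds; "joint_torque": joint torques, N m; "tcp_pos": TCP position; "orientation": TCP orientation; "force": force on the tool from outside, world axes, zero at the start; "ft_torque": the same for the moment, N m; "finger_gap": opening from 0.0 (shut) to 1.0 (fully open).
Only numpy, scipy, OpenCV 4.12 (cv2) and the standard library are available. Lean on these libraries where they do the work, as an engineer would, in place of code of your own. Each camera call takes 0.05 s, during which the arm holds its last target. There are 200 camera calls.

## Working session

There is one attempt and no reset: what is moved stays moved. The work goes in short steps, Python scripts to look and compute and a shell command to move; the robot and the scene stay as the last step left them, time stands still between calls to the robot, and variables do not carry over. Pictures are saved under pics/ and viewed, about 8 in all and at most 12, crops included, and the job is handed in when it is done.

```bash
ls; mkdir -p pics; python3 - <<'E'
from plant import manip, imaging
import cv2
o=manip.get_obs()
for k in o: print(k,o[k])
print(manip.hold_point_z)
for n in("scene","top"):
    c=imaging.capture(n); cv2.imwrite(f"pics/{n}0.png",c["img"][:,:,::-1]); print(n,c["fx"],c["fy"],c["cx"],c["cy"],c["pose"])
E
```

```text
pics
clock 0.0
joint_positions [-1.48330103e+00  3.81198663e-01  1.29826998e+00  8.44231168e-06
  1.46364623e+00 -2.15292295e-01]
joint_vel [-0.00182534  0.00115165 -0.00149187  0.00134354  0.00014785 -0.00030991]
joint_torque [ 7.67302281e-04 -4.48455513e+01 -2.31277406e+01 -1.27391763e-04
  4.75043053e-03 -1.37790545e-05]
tcp_pos [ 0.16397655 -0.52466464  0.23070726]
orientation [ 2.05914559  0.31570938 -2.05892569]
force [ 0.04107365 -0.44347154 -0.45251883]
ft_torque [ 0.02865266 -0.05269256  0.03648082]
finger_gap 0.9955814126449009
0.0187
scene 449.0596463099591 449.0596463099591 320.24944469070215 206.42898750081872 [[-0.74568595 -0.35525442  0.56369031  0.10884656]
 [-0.66609582  0.37664401 -0.6437823   0.7505919 ]
 [ 0.01639593 -0.85553117 -0.51749163  0.52500007]
 [ 0.          0.          0.          1.        ]]
top 471.7708253347749 471.7708253347749 315.3214605899276 204.12508815461962 [[ 0.00877119 -0.98700999  0.16041927  0.42377893]
 [-0.99926833 -0.01462402 -0.0353404   0.21429807]
 [ 0.0372273  -0.15999191 -0.9864161   1.01524346]
 [ 0.          0.          0.          1.        ]]
```

View pics/top0.png

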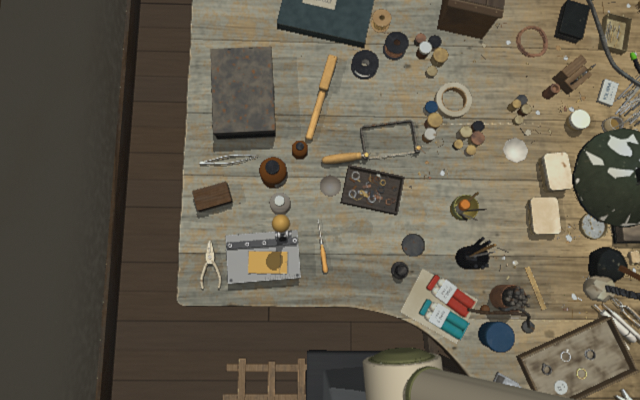

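View pics/scene0.png

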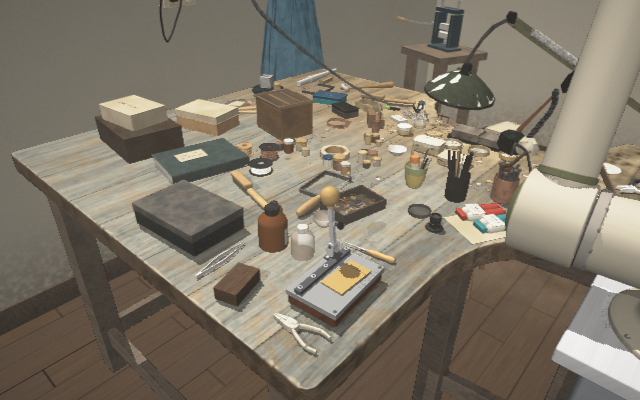

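The top view shows the jig at px (225–300, 235–287), the blank at (249–288, 250–274) and the ball at (281,223). In the scene view the arm is upright with its ball at (330,196). Next I'll measure from enlarged crops.

```bash
cat > h.py <<'E'
import numpy as np, cv2
from plant import manip, imaging
def cap(n): return imaging.capture(n)
def plane(c,uv,z):
    uv=np.atleast_2d(uv).astype(float)
    d=np.c_[(uv[:,0]-c["cx"])/c["fx"],(uv[:,1]-c["cy"])/c["fy"],np.ones(len(uv))]@c["pose"][:3,:3].T
    o=c["pose"][:3,3]
    return o+d*((z-o[2])/d[:,2])[:,None]
def proj(c,P):
    P=np.atleast_2d(P); q=(P-c["pose"][:3,3])@c["pose"][:3,:3]
    return np.c_[c["fx"]*q[:,0]/q[:,2]+c["cx"],c["fy"]*q[:,1]/q[:,2]+c["cy"]]
def crop(c,x0,y0,x1,y1,s,f):
    cv2.imwrite(f,cv2.resize(c["img"][y0:y1,x0:x1,::-1],None,fx=s,fy=s,interpolation=cv2.INTER_CUBIC))
def brass(c,box):
    x0,y0,x1,y1=box
    h=cv2.cvtColor(c["img"],cv2.COLOR_RGB2HSV); m=cv2.inRange(h,(14,90,60),(30,255,255))
    k=np.zeros_like(m); k[y0:y1,x0:x1]=m[y0:y1,x0:x1]; return k
E
python3 - <<'E'
from h import *
c=cap("top"); s=cap("scene")
a=cv2.resize(c["img"][190:300,190:340,::-1],None,fx=5,fy=5,interpolation=cv2.INTER_CUBIC)
cv2.imwrite("pics/t1.png",a); crop(s,270,170,410,320,4,"pics/s1.png")
m=brass(c,(240,240,300,285)); cs=max(cv2.findContours(m,0,1)[0],key=cv2.contourArea)
r=cv2.minAreaRect(cs); print(r); b=cv2.boxPoints(r); print(b, plane(c,b,.034)*1000)
for n,cc,box in(("top",c,(260,205,300,240)),("sc",s,(310,180,350,215))):
    m=brass(cc,box); k=max(cv2.findContours(m,0,1)[0],key=cv2.contourArea); print(n,cv2.minEnclosingCircle(k))
E
```

```text
((267.0, 262.0), (22.0, 38.0), 90.0)
[[248. 251.]
 [286. 251.]
 [286. 273.]
 [248. 273.]] [[483.27804783 317.32962418  34.        ]
 [484.1456928  239.02190608  34.        ]
 [439.07633419 238.17847154  34.        ]
 [438.34820152 315.91312015  34.        ]]
top ((280.2608642578125, 222.63043212890625), 9.054780006408691)
sc ((323.5, 199.0), 16.225080490112305)
```

View pics/t1.png

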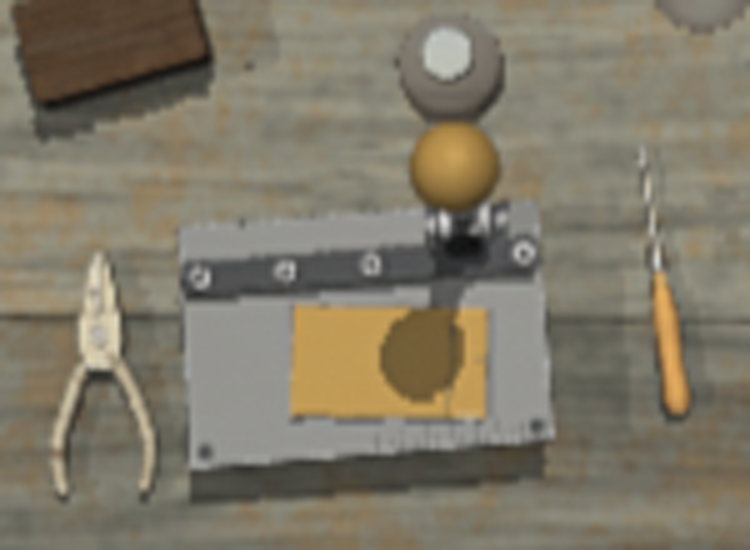

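View pics/s1.png

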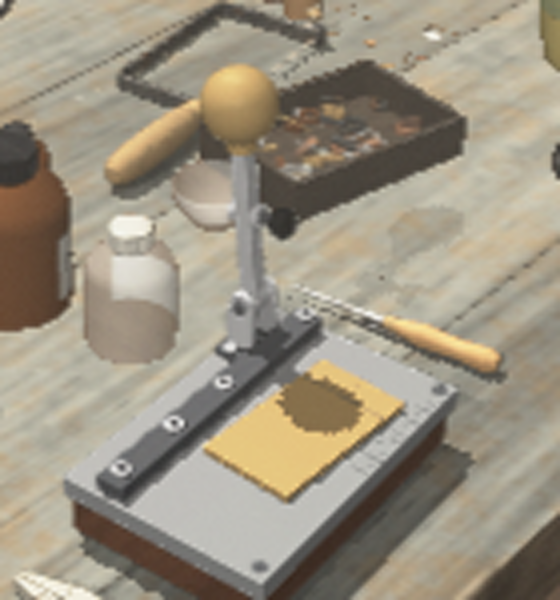

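```bash
python3 - <<'E'
from h import *
c=cap("top"); s=cap("scene")
f=lambda p,o,k:np.array(o)+(np.array(p,float)+.5)/k-.5
J=plane(c,f([[180,227],[540,203],[552,438],[190,467]],[190,190],5),.03)
print("jig top corners BL BR FR FL\n",(J*1000).round(1))
for i in range(4): print(np.linalg.norm(J[i]-J[(i+1)%4]).round(4),end=" ")
e=(J[0]-J[1])+(J[3]-J[2]); yaw=np.arctan2(-e[0],e[1])
e2=(J[0]-J[3])+(J[1]-J[2]); print("\nyaw",yaw,np.arctan2(e2[1],e2[0]),"centre",J.mean(0))
JS=plane(s,f([[340,308],[457,392],[262,597],[67,487]],[270,170],4),.03); print("scene BR? FR FL BL",(JS*1000).round(1))
F=plane(c,f([[185,300],[540,268]],[190,190],5),.03); 
B=plane(c,f([[293,307],[487,308],[487,417],[291,417]],[190,190],5),.034)
BS=plane(s,f([[320,361],[404,406],[289,499],[205,449]],[270,170],4),.034)
R=lambda y:np.array([[np.cos(y),-np.sin(y)],[np.sin(y),np.cos(y)]])
def inj(P): return ((P[:,:2]-J.mean(0)[:2])@R(yaw)*1000).round(1)
print("fence",inj(F)); print("blank BL BR FR FL",inj(B)); print("blank scene BR FR FL BL",inj(BS)); print("jig scene",inj(JS))
# ball triangulation
def ray(c,u): 
    d=c["pose"][:3,:3]@[(u[0]-c["cx"])/c["fx"],(u[1]-c["cy"])/c["fy"],1]; return c["pose"][:3,3],d/np.linalg.norm(d)
o1,d1=ray(c,f([455,166],[190,190],5)); o2,d2=ray(s,f([239,105],[270,170],4))
t=np.linalg.lstsq(np.c_[d1,-d2],o2-o1,rcond=None)[0]; p,q=o1+t[0]*d1,o2+t[1]*d2
print("ball",p,q,inj((p+q)[None]/2))
E
```

```text
jig top corners BL BR FR FL
 [[516.2 365.2  30. ]
 [528.1 215.7  30. ]
 [430.8 209.3  30. ]
 [417.8 357.3  30. ]]
0.15 0.0975 0.1486 0.0987 
yaw 0.08384599063066148 0.07294153792397415 centre [0.47322151 0.28684729 0.03      ]
scene BR? FR FL BL [[505.3 198.6  30. ]
 [429.8 212.4  30. ]
 [413.5 363.7  30. ]
 [510.9 370.7  30. ]]
fence [[ 18.9  73.8]
 [ 21.6 -73.6]]
blank BL BR FR FL [[ 12.5  29.1]
 [  6.3 -50.6]
 [-38.3 -47.7]
 [-32.3  32.3]]
blank scene BR FR FL BL [[  7.  -47.3]
 [-38.6 -43.6]
 [-32.8  34.6]
 [ 11.8  31.1]]
jig scene [[ 24.6 -90.6]
 [-49.5 -70.5]
 [-53.1  81.6]
 [ 44.5  80.4]]
ball [0.52874719 0.24701826 0.14952696] [0.52940877 0.24749793 0.14962531] [[ 52.3 -44.1]]
```

```bash
cat >> h.py <<'E'
from scipy.spatial.transform import Rotation as Ro
JC=np.array([.4732,.2868]); YAW=.08
def Rj(): return Ro.from_rotvec([0,0,YAW]).as_matrix()
def toworld(x,y,z): return np.r_[JC,0]+Rj()@(np.array([x,y,z])/1000)
def need(x,y,z,down_y=None):
    """cm shift in tool axes to bring TCP to jig point (mm); angle to align"""
    o=manip.get_obs(); R=Ro.from_rotvec(o["orientation"]).as_matrix()
    t=o["tcp_pos"]; print("tcp jig mm",((t-np.r_[JC,0])@Rj()*1000).round(1),"clock",round(o["clock"],2),"F",np.round(o["force"],1),"gap",round(o["finger_gap"],3))
    print("tool axes in jig (cols)\n",(Rj().T@R).round(3))
    print("need tool cm",(R.T@(toworld(x,y,z)-t)*100).round(2))
E
python3 -c "
from h import *
need(-75,0,200)"
```

```text
tcp jig mm [-373.1 -784.4  231.1] clock 0.3 F [-0.3  0.5  0.4] gap 1.004
tool axes in jig (cols)
 [[-0.     0.221 -0.975]
 [ 0.    -0.975 -0.221]
 [-1.    -0.    -0.   ]]
need tool cm [  3.15 -69.91 -46.4 ]
```

```bash
python3 -m crank '{"hand":[1,1,1,1,1],"travel":[[0,0,0],[0,0,0],[0,-3.3,-1.9],[0,-3.3,-1.9],[0,-3.3,-1.9]],"rotation":[[6.4,0,0],[6.4,0,0],[0,0,0],[0,0,0],[0,0,0]]}' 20
python3 -m crank '{"hand":[1,1,1,1,1],"travel":[[0,-3.3,-1.9],[0,-3.3,-1.9],[0,-3.3,-1.9],[0,-3.3,-1.9],[0,-3.3,-1.9]],"rotation":[[0,0,0],[0,0,0],[0,0,0],[0,0,0],[0,0,0]]}'
python3 -m crank '{"hand":[1,1,1,1,1],"travel":[[0,-3.4,-1.4],[0,-3.4,-1.4],[0,-3.4,-1.4],[0,-3.4,-1.4],[0,-3.4,-1.4]],"rotation":[[0,0,0],[0,0,0],[0,0,0],[0,0,0],[0,0,0]]}'
python3 -c "
from h import *
need(-75,0,200)"
```

```text
clock: 0.72
tcp_pos: [0.2131, -0.4205, 0.2309]
orientation: [2.182, 0.086, -2.182]
force: [0.7, -0.4, 0.0]
finger_gap: 0.304
clock: 1.13
tcp_pos: [0.2949, -0.248, 0.2314]
orientation: [2.181, 0.086, -2.181]
force: [1.3, -0.2, 0.4]
finger_gap: 0.003
clock: 1.55
tcp_pos: [0.3509, -0.0729, 0.2316]
orientation: [2.182, 0.086, -2.18]
force: [2.0, -1.2, -0.3]
finger_gap: -0.005
tcp jig mm [-150.6 -348.8  231.6] clock 1.55 F [ 2.  -1.2 -0.3] gap -0.005
tool axes in jig (cols)
 [[ 0.001 -0.001 -1.   ]
 [-0.    -1.     0.001]
 [-1.     0.    -0.001]]
need tool cm [  3.14 -34.89  -7.53]
```

```bash
python3 -m crank '{"hand":[1,1,1,1,1],"travel":[[0,-3.4,-0.7],[0,-3.4,-0.7],[0,-3.4,-0.7],[0,-3.4,-0.7],[0,-3.4,-0.7]],"rotation":[[0,0,0],[0,0,0],[0,0,0],[0,0,0],[0,0,0]]}'
python3 -m crank '{"hand":[1,1,1,1,1],"travel":[[0,-3.4,-0.7],[0,-3.4,-0.7],[0,-3.4,-0.7],[0,-3.4,-0.7],[0,-3.1,-0.7]],"rotation":[[0,0,0],[0,0,0],[0,0,0],[0,0,0],[0,0,0]]}'
python3 -m crank '{"hand":[1,1,1,1,1],"travel":[[3.5,0,0],[3.5,0,0],[3.5,0,0],[3.5,0,0],[2,0,0]],"rotation":[[0,0,0],[0,0,0],[0,0,0],[0,0,0],[0,0,0]]}'
python3 -c "
from h import *
need(-60,-12,32)
c=cap('top');crop(c,190,190,340,300,5,'pics/t2.png')
s=cap('scene');crop(s,230,140,430,320,4,'pics/s2.png')"
```

```text
clock: 1.97
tcp_pos: [0.3721, 0.0993, 0.2315]
orientation: [2.181, 0.087, -2.18]
force: [0.0, 0.1, 0.1]
finger_gap: -0.001
clock: 2.38
tcp_pos: [0.3936, 0.2689, 0.2314]
orientation: [2.181, 0.088, -2.18]
force: [0.2, 0.5, 0.5]
finger_gap: -0.0
clock: 2.8
tcp_pos: [0.3925, 0.2663, 0.0683]
orientation: [2.176, 0.085, -2.184]
force: [-0.0, -0.2, -0.0]
finger_gap: -0.003
tcp jig mm [-82.1 -13.9  68.3] clock 2.8 F [-0.  -0.2 -0. ] gap -0.003
tool axes in jig (cols)
 [[-0.004 -0.    -1.   ]
 [-0.001 -1.     0.   ]
 [-1.     0.001  0.004]]
need tool cm [ 3.63 -0.2  -2.22]
```

View pics/s2.png

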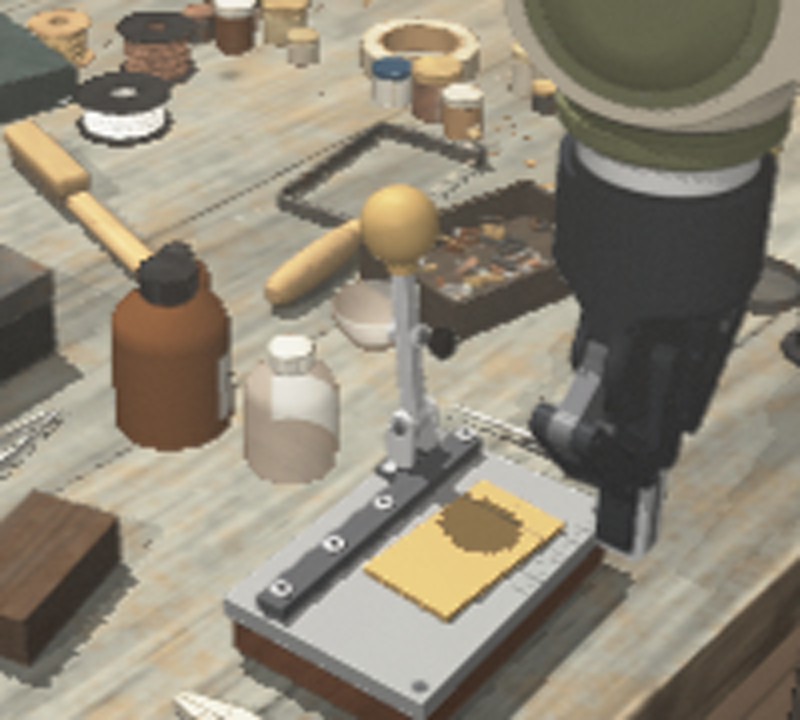

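```bash
python3 -m crank '{"hand":[1,1,1,1,1],"travel":[[2,0,0],[1.6,0,0],[0,-0.1,-1.2],[0,0,-1],[0,0,0]],"rotation":[[0,0,0],[0,0,0],[0,0,0],[0,0,0],[0,0,0]]}'
python3 -c "
from h import *
need(-36,-12,32)"
```

```text
clock: 3.32
tcp_pos: [0.4187, 0.27, 0.0369]
orientation: [2.187, 0.087, -2.177]
force: [-0.5, -0.2, 0.4]
finger_gap: -0.004
tcp jig mm [-55.7 -12.4  36.9] clock 3.32 F [-0.5 -0.2  0.4] gap -0.004
tool axes in jig (cols)
 [[ 0.005 -0.001 -1.   ]
 [ 0.001 -1.     0.001]
 [-1.    -0.001 -0.005]]
need tool cm [ 0.49 -0.04 -1.97]
```

```bash
python3 -m crank '{"hand":[1,1,1,1,1],"travel":[[0.45,0,0],[0,0,0],[0,0,-0.4],[0,0,-0.3],[0,0,0]],"rotation":[[0,0,0],[0,0,0],[0,0,0],[0,0,0],[0,0,0]]}'
python3 -c "
from h import *
need(-36,-12,32)"
```

```text
clock: 3.73
tcp_pos: [0.4235, 0.2702, 0.0311]
orientation: [2.182, 0.087, -2.18]
force: [-0.6, 0.4, -0.5]
finger_gap: 0.001
tcp jig mm [-50.9 -12.6  31.1] clock 3.73 F [-0.6  0.4 -0.5] gap 0.001
tool axes in jig (cols)
 [[ 0.001 -0.001 -1.   ]
 [ 0.    -1.     0.001]
 [-1.    -0.    -0.001]]
need tool cm [-0.09 -0.06 -1.49]
```

```bash
python3 -m crank '{"hand":[1,1,1,1,1],"travel":[[-0.04,0,-0.2],[0,0,-0.2],[0,0,-0.2],[0,0,-0.2],[0,0,-0.2]],"rotation":[[0,0,0],[0,0,0],[0,0,0],[0,0,0],[0,0,0]]}'
python3 -m crank '{"hand":[1,1,1,1,1],"travel":[[0,0,-0.1],[0,0,-0.1],[0,0,0],[0,0,0],[0,0,0]],"rotation":[[0,0,0],[0,0,0],[0,0,0],[0,0,0],[0,0,0]]}'
python3 -c "
from h import *
need(-36,-12,32)
c=cap('top');crop(c,190,190,340,300,5,'pics/t3.png')"
```

```text
clock: 4.15
tcp_pos: [0.4326, 0.2708, 0.0312]
orientation: [2.18, 0.086, -2.182]
force: [-1.3, -0.4, -0.0]
finger_gap: -0.0
clock: 4.57
tcp_pos: [0.4348, 0.271, 0.0313]
orientation: [2.181, 0.087, -2.181]
force: [-1.8, -0.9, 0.2]
finger_gap: -0.001
tcp jig mm [-39.5 -12.7  31.3] clock 4.57 F [-1.8 -0.9  0.2] gap -0.001
tool axes in jig (cols)
 [[ 0.    -0.001 -1.   ]
 [ 0.    -1.     0.001]
 [-1.    -0.    -0.   ]]
need tool cm [-0.07 -0.07 -0.35]
```

View pics/t3.png

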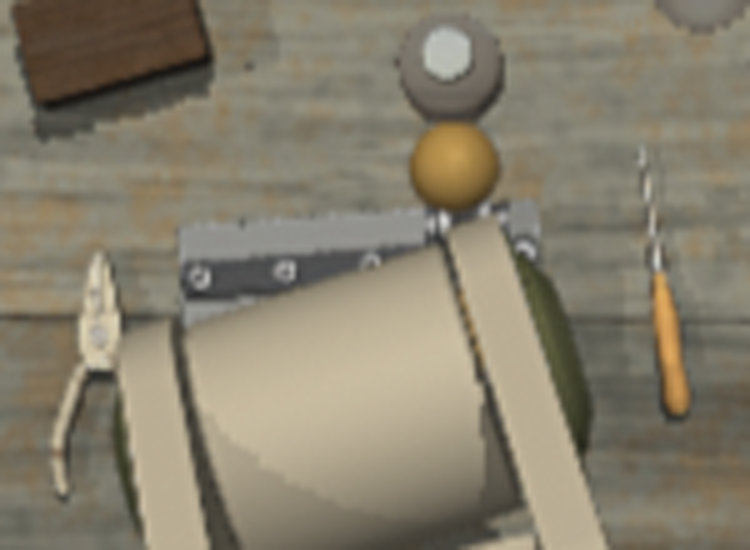

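The arm hides the jig in the top view, so I'll push on by feel, 1 mm per row, until the fence resists.

```bash
python3 -m crank '{"hand":[1,1,1,1,1],"travel":[[0,0,-0.1],[0,0,-0.1],[0,0,-0.05],[0,0,0],[0,0,0]],"rotation":[[0,0,0],[0,0,0],[0,0,0],[0,0,0],[0,0,0]]}'
python3 -c "
from h import *
need(-36,-12,32)
c=cap('scene');crop(c,270,220,410,340,5,'pics/s3.png')"
```

```text
clock: 5.03
tcp_pos: [0.4373, 0.2712, 0.0312]
orientation: [2.181, 0.087, -2.181]
force: [-0.9, -0.1, 0.4]
finger_gap: 0.006
tcp jig mm [-37.  -12.6  31.2] clock 5.03 F [-0.9 -0.1  0.4] gap 0.006
tool axes in jig (cols)
 [[ 0.    -0.001 -1.   ]
 [ 0.    -1.     0.001]
 [-1.    -0.    -0.   ]]
need tool cm [-0.08 -0.06 -0.1 ]
```

View pics/s3.png

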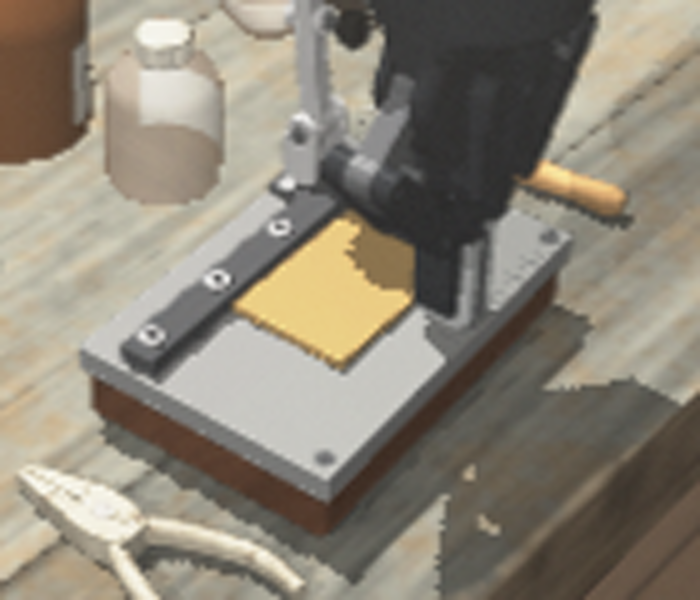

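The tail's back corner is at the fence, around px (237,308). I'll keep pushing until the force rises.

```bash
python3 -m crank '{"hand":[1,1,1,1,1],"travel":[[0,0,-0.1],[0,0,-0.1],[0,0,0],[0,0,0],[0,0,0]],"rotation":[[0,0,0],[0,0,0],[0,0,0],[0,0,0],[0,0,0]]}'
python3 -m crank '{"hand":[1,1,1,1,1],"travel":[[0,0,-0.1],[0,0,-0.05],[0,0,0],[0,0,0],[0,0,0]],"rotation":[[0,0,0],[0,0,0],[0,0,0],[0,0,0],[0,0,0]]}'
python3 -c "
from h import *
need(-36,-12,32)
c=cap('scene');crop(c,270,220,410,340,5,'pics/s4.png')"
```

```text
clock: 5.5
tcp_pos: [0.4389, 0.2712, 0.0312]
orientation: [2.18, 0.086, -2.182]
force: [-2.9, -1.8, 2.0]
finger_gap: -0.004
clock: 5.92
tcp_pos: [0.4394, 0.2712, 0.031]
orientation: [2.177, 0.086, -2.184]
force: [-8.0, -3.3, 4.7]
finger_gap: -0.002
tcp jig mm [-34.9 -12.9  31. ] clock 5.92 F [-8.  -3.3  4.7] gap -0.002
tool axes in jig (cols)
 [[-0.003 -0.    -1.   ]
 [-0.001 -1.     0.   ]
 [-1.     0.001  0.003]]
need tool cm [-0.1  -0.09  0.11]
```

The force reached 8 N and the blank is seated on the fence. Next I'll back off, go over to the tail and take a look.

```bash
python3 -m crank '{"hand":[1,1,1,1,1],"travel":[[0,0,0.5],[0,0,1.0],[-2,0,0],[-1,-2,0],[0,-2.5,0]],"rotation":[[0,0,0],[0,0,0],[0,0,0],[0,0,0],[0,0,0]]}'
python3 -m crank '{"hand":[1,1,1,1,1],"travel":[[0,-2.5,-1.2],[0,-1,-1.5],[0,0,-1.4],[0,0,0],[0,0,0]],"rotation":[[0,0,0],[0,0,0],[0,0,0],[0,0,0],[0,0,0]]}'
python3 -c "
from h import *
need(-8,62,32)
c=cap('scene');crop(c,270,220,410,340,5,'pics/s5.png')"
```

```text
clock: 6.38
tcp_pos: [0.4231, 0.3154, 0.0634]
orientation: [2.188, 0.086, -2.178]
force: [1.1, 0.0, 0.4]
finger_gap: -0.002
clock: 6.8
tcp_pos: [0.46, 0.3533, 0.061]
orientation: [2.181, 0.087, -2.181]
force: [-1.2, 0.1, 0.1]
finger_gap: -0.004
tcp jig mm [-7.8 67.3 61. ] clock 6.8 F [-1.2  0.1  0.1] gap -0.004
tool axes in jig (cols)
 [[ 0.    -0.001 -1.   ]
 [ 0.    -1.     0.001]
 [-1.    -0.    -0.   ]]
need tool cm [2.9  0.53 0.02]
```

View pics/s5.png

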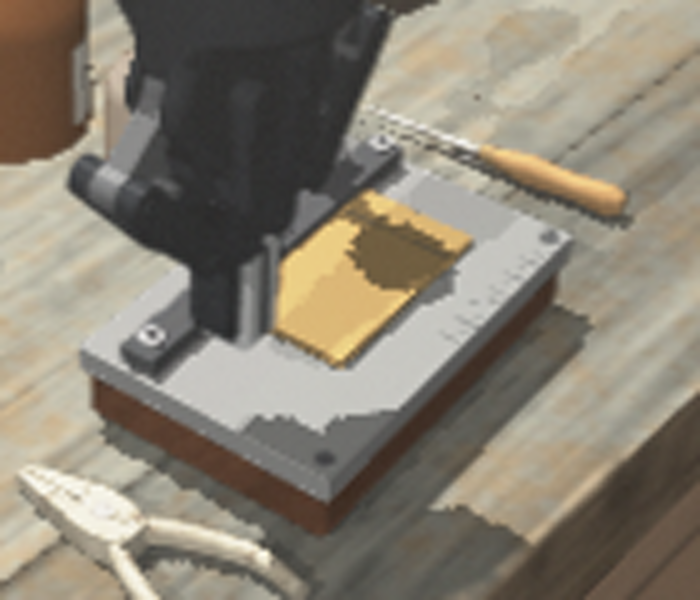

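The blank lies along the fence, with its front corners at px (472,241) for the lead and (345,365) for the tail. The finger is clear behind the tail. I'll descend and measure.

```bash
python3 -m crank '{"hand":[1,1,1,1,1],"travel":[[1.5,0,0],[1.4,0,0],[0,0,0],[0,0.8,0],[0,0.8,0]],"rotation":[[0,0,0],[0,0,0],[0,0,0],[0,0,0],[0,0,0]]}'
cat >> h.py <<'E'
def sc2j(s,P,z=.034,k=5,o=(270,220)):
    uv=np.array(o)+(np.array(P,float)+.5)/k-.5
    return ((plane(s,uv,z)-np.r_[JC,0])@Rj()*1000).round(1)
E
python3 -c "
from h import *
need(-8,40,32)
s=cap('scene');print(sc2j(s,[[472,241],[345,365]]), sc2j(s,[[573,233],[328,498]],.03))"
```

```text
clock: 7.27
tcp_pos: [0.4611, 0.3368, 0.0327]
orientation: [2.181, 0.087, -2.181]
force: [0.8, 0.3, -0.8]
finger_gap: -0.003
tcp jig mm [-8.1 50.8 32.7] clock 7.27 F [ 0.8  0.3 -0.8] gap -0.003
tool axes in jig (cols)
 [[ 0. -0. -1.]
 [-0. -1.  0.]
 [-1.  0. -0.]]
need tool cm [ 0.07  1.08 -0.01]
[[-24.6 -44.3  34. ]
 [-26.4  34.3  34. ]] [[-47.6 -74.4  30. ]
 [-53.8  81.9  30. ]]
```

```bash
python3 -m crank '{"hand":[1,1,1,1,1],"travel":[[0.08,0.3,0],[0,0.4,0],[0,0.4,0],[0,0.4,0],[0,0.4,0]],"rotation":[[0,0,0],[0,0,0],[0,0,0],[0,0,0],[0,0,0]]}'
python3 -m crank '{"hand":[1,1,1,1,1],"travel":[[0,0.4,0],[0,0.4,0],[0,0.4,0],[0,0.4,0],[0,0,0]],"rotation":[[0,0,0],[0,0,0],[0,0,0],[0,0,0],[0,0,0]]}'
python3 -c "
from h import *
need(-8,4.5,32)
c=cap('scene');crop(c,270,200,410,320,5,'pics/s6.png')"
```

```text
clock: 7.73
tcp_pos: [0.4632, 0.3182, 0.0316]
orientation: [2.182, 0.087, -2.181]
force: [1.0, 0.6, 1.6]
finger_gap: -0.001
clock: 8.15
tcp_pos: [0.4644, 0.3017, 0.0314]
orientation: [2.181, 0.086, -2.181]
force: [-0.4, -0.2, 0.7]
finger_gap: -0.0
tcp jig mm [-7.6 15.6 31.4] clock 8.15 F [-0.4 -0.2  0.7] gap -0.0
tool axes in jig (cols)
 [[-0.    -0.001 -1.   ]
 [-0.    -1.     0.001]
 [-1.     0.     0.   ]]
need tool cm [-0.06  1.11  0.04]
```

View pics/s6.png

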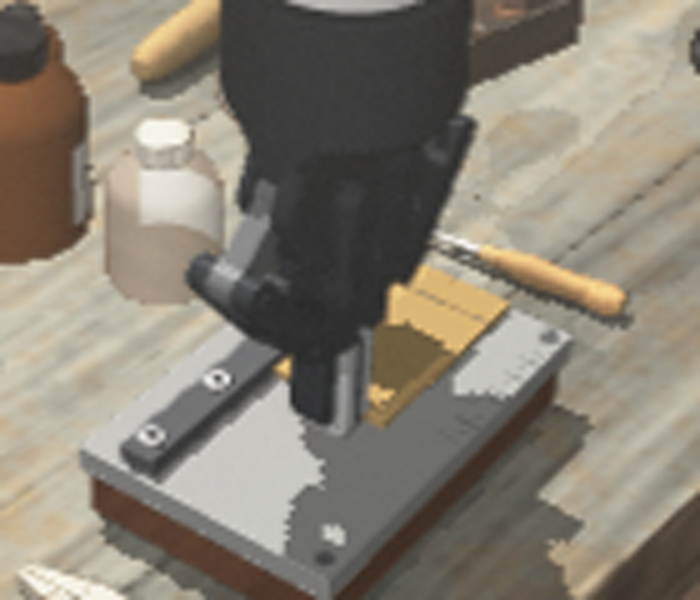

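The lead's front corner is at px (510,305), close to the end edge, and the tail's front corner is at (380,426) against the finger. That makes 9 pictures viewed so far. I'll compute the overhang from the mask.

```bash
cat >> h.py <<'E'
def lead(view="scene",save=None):
    s=cap(view); m=brass(s,(300,230,400,300) if view=="scene" else (235,235,330,290))
    P=cv2.findContours(m,0,1)[0]; k=max(P,key=cv2.contourArea)[:,0,:]
    j=((plane(s,k,.034)-np.r_[JC,0])@Rj()*1000)
    print(view,"n",len(k),"y min/max",j[:,1].min().round(1),j[:,1].max().round(1))
    for x0 in(-20,-12,-4,4,12):
        q=j[abs(j[:,0]-x0)<4]
        if len(q): print(" x",x0,"ymin",q[:,1].min().round(1),"ymax",q[:,1].max().round(1))
    for y0 in range(-90,40,10):
        q=j[abs(j[:,1]-y0)<4]
        if len(q): print(" y",y0,"xmin",q[:,0].min().round(1),"xmax",q[:,0].max().round(1))
    return s
E
python3 -c "
from h import *
s=lead()
print(sc2j(s,[[510,305],[380,426]],o=(270,200)),sc2j(s,[[573,333]],.03,o=(270,200)))"
```

```text
scene n 83 y min/max -71.0 11.8
 x -20 ymin -70.7 ymax 11.8
 x -12 ymin -71.0 ymax 3.6
 x -4 ymin -70.3 ymax -12.4
 x 4 ymin -70.8 ymax -23.4
 x 12 ymin -70.0 ymax -41.7
 y -70 xmin -22.8 xmax 13.7
 y -60 xmin -24.5 xmax 11.8
 y -50 xmin -24.7 xmax 14.2
 y -40 xmin -25.2 xmax 9.1
 y -30 xmin -25.5 xmax 5.7
 y -20 xmin -25.8 xmax 0.8
 y -10 xmin -24.8 xmax -3.9
 y 0 xmin -25.0 xmax -11.4
 y 10 xmin -24.0 xmax -18.6
[[-24.4 -69.7  34. ]
 [-24.6  11.8  34. ]] [[-47.6 -74.4  30. ]]
```

```bash
python3 -m crank '{"hand":[1,1,1,1,1],"travel":[[0,-0.3,0],[0,0,0.45],[0,0.3,0],[0,0.3,0],[0,0.3,0]],"rotation":[[0,0,0],[0,0,0],[0,0,0],[0,0,0],[0,0,0]]}'
python3 -m crank '{"hand":[1,1,1,1,1],"travel":[[0,0.3,0],[0,0.3,0],[0,0.3,0],[0,0.1,0],[0,0,0]],"rotation":[[0,0,0],[0,0,0],[0,0,0],[0,0,0],[0,0,0]]}'
python3 -c "
from h import *
need(-8,-4.5,32)
s=lead()"
```

```text
clock: 8.67
tcp_pos: [0.46, 0.296, 0.0313]
orientation: [2.18, 0.087, -2.182]
force: [-0.8, 0.9, 0.7]
finger_gap: 0.003
clock: 9.08
tcp_pos: [0.4614, 0.2858, 0.0315]
orientation: [2.181, 0.086, -2.181]
force: [0.2, 0.5, -0.0]
finger_gap: -0.003
tcp jig mm [-11.9  -0.1  31.5] clock 9.08 F [ 0.2  0.5 -0. ] gap -0.003
tool axes in jig (cols)
 [[ 0.    -0.001 -1.   ]
 [-0.    -1.     0.001]
 [-1.     0.    -0.   ]]
need tool cm [-0.05  0.44 -0.39]
scene n 116 y min/max -102.4 -4.7
 x -20 ymin -100.0 ymax -4.7
 x -12 ymin -98.8 ymax -22.0
 x -4 ymin -92.3 ymax -33.2
 x 4 ymin -90.0 ymax -44.8
 x 12 ymin -83.2 ymax -67.5
 y -90 xmin -56.1 xmax 0.1
 y -80 xmin -23.8 xmax 8.7
 y -70 xmin -24.2 xmax 9.4
 y -60 xmin -24.5 xmax 6.0
 y -50 xmin -23.5 xmax 2.4
 y -40 xmin -23.8 xmax -1.0
 y -30 xmin -25.5 xmax -7.1
 y -20 xmin -24.5 xmax -14.6
 y -10 xmin -24.8 xmax -20.5
```

The mask merges with the scriber's handle now. Going by TCP travel and the tail corner, overhang is about 11.7 mm. I'll push about 2.8 mm more, back off, and measure with both cameras.

```bash
python3 -m crank '{"hand":[1,1,1,1,1],"travel":[[0,0.1,0],[0,0.1,0],[0,0.08,0],[0,0,0],[0,0,0]],"rotation":[[0,0,0],[0,0,0],[0,0,0],[0,0,0],[0,0,0]]}'
python3 -c "
from h import *
need(-8,-4.5,32)"
python3 -m crank '{"hand":[1,1,1,1,1],"travel":[[0,-0.5,0],[0,-1,0],[-3,0,0],[-3,0,3],[-3,0,3]],"rotation":[[0,0,0],[0,0,0],[0,0,0],[0,0,0],[0,0,0]]}'
python3 -m crank '{"hand":[1,1,1,1,1],"travel":[[-3,2,2.5],[0,3,2.5],[0,4,0],[0,4,0],[0,4,0]],"rotation":[[0,0,0],[0,0,0],[0,0,0],[0,0,0],[0,0,0]]}'
python3 -c "
from h import *
need(-8,-4.5,32)
s=cap('scene');t=cap('top');a=cv2.resize(s['img'][205:285,290:410,::-1],None,fx=6,fy=6,interpolation=2)[:300,:720]
b=cv2.resize(t['img'][215:300,210:330,::-1],None,fx=5,fy=5,interpolation=2);b=cv2.copyMakeBorder(b,0,0,0,120,0)
import sys
cv2.imwrite('pics/b7.png',np.vstack([cv2.resize(s['img'][210:270,290:410,::-1],None,fx=5,fy=5,interpolation=2),cv2.resize(t['img'][233:293,220:340,::-1],None,fx=5,fy=5,interpolation=2)]))"
```

```text
clock: 9.55
tcp_pos: [0.4614, 0.2833, 0.0315]
orientation: [2.181, 0.087, -2.181]
force: [-0.5, -0.2, -0.5]
finger_gap: 0.001
tcp jig mm [-12.   -2.5  31.5] clock 9.55 F [-0.5 -0.2 -0.5] gap 0.001
tool axes in jig (cols)
 [[ 0.    -0.001 -1.   ]
 [-0.    -1.     0.001]
 [-1.     0.    -0.   ]]
need tool cm [-0.05  0.2  -0.4 ]
clock: 9.97
tcp_pos: [0.401, 0.2942, 0.1209]
orientation: [2.18, 0.086, -2.182]
force: [-0.5, 0.4, 0.3]
finger_gap: -0.002
clock: 10.38
tcp_pos: [0.3658, 0.1206, 0.1494]
orientation: [2.181, 0.089, -2.178]
force: [0.8, -0.0, 0.6]
finger_gap: -0.001
tcp jig mm [-120.3 -157.   149.4] clock 10.38 F [ 0.8 -0.   0.6] gap -0.001
tool axes in jig (cols)
 [[ 0.001  0.002 -1.   ]
 [-0.    -1.    -0.002]
 [-1.     0.    -0.001]]
need tool cm [ 11.75 -15.24 -11.24]
```

View pics/b7.png

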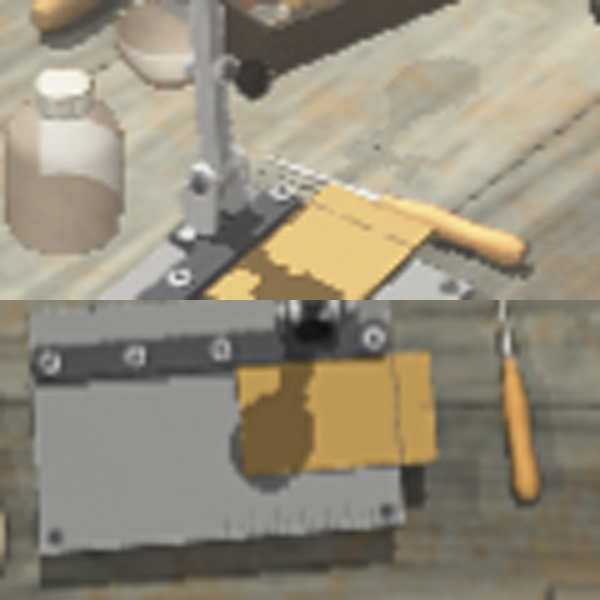

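```bash
python3 -c "
from h import *
t=cap('top');s=cap('scene')
print('lead/tail',sc2j(t,[[429,52],[438,160],[238,67],[246,175]],o=(220,233)))
print('jig end',sc2j(t,[[389,20],[405,225]],.03,o=(220,233)),'line',sc2j(t,[[392,60],[401,160]],o=(220,233)))
print('scene lead',sc2j(s,[[332,183],[435,230]],o=(290,210)),'jigFR',sc2j(s,[[473,287]],.03,o=(290,210)))
g=cv2.resize(t['img'][233:293,220:340],None,fx=5,fy=5,interpolation=2).astype(int)
for y in(80,100,120,140):
    r=g[y]; print(y,[(x,tuple(r[x])) for x in range(424,446,3)])
"
```

```text
lead/tail [[ 20.9 -89.7  34. ]
 [-23.9 -90.4  34. ]
 [ 20.1 -10.4  34. ]
 [-24.4 -11.2  34. ]]
jig end [[ 35.7 -74.   30. ]
 [-49.3 -75.1  30. ]] line [[ 18.6 -74.1  34. ]
 [-22.8 -75.1  34. ]]
scene lead [[ 20.9 -88.5  34. ]
 [-23.8 -87.7  34. ]] jigFR [[-48.8 -72.5  30. ]]
80 [(424, (np.int64(192), np.int64(152), np.int64(84))), (427, (np.int64(182), np.int64(147), np.int64(85))), (430, (np.int64(149), np.int64(128), np.int64(88))), (433, (np.int64(123), np.int64(117), np.int64(98))), (436, (np.int64(124), np.int64(123), np.int64(110))), (439, (np.int64(125), np.int64(126), np.int64(115))), (442, (np.int64(127), np.int64(124), np.int64(111))), (445, (np.int64(127), np.int64(124), np.int64(109)))]
100 [(424, (np.int64(186), np.int64(149), np.int64(85))), (427, (np.int64(183), np.int64(147), np.int64(85))), (430, (np.int64(170), np.int64(138), np.int64(85))), (433, (np.int64(140), np.int64(121), np.int64(86))), (436, (np.int64(108), np.int64(103), np.int64(88))), (439, (np.int64(94), np.int64(96), np.int64(89))), (442, (np.int64(100), np.int64(100), np.int64(89))), (445, (np.int64(10
[... 180 characters left out ...]
), np.int64(90))), (433, (np.int64(171), np.int64(144), np.int64(89))), (436, (np.int64(115), np.int64(106), np.int64(84))), (439, (np.int64(84), np.int64(86), np.int64(81))), (442, (np.int64(88), np.int64(89), np.int64(82))), (445, (np.int64(91), np.int64(92), np.int64(82)))]
140 [(424, (np.int64(192), np.int64(153), np.int64(86))), (427, (np.int64(192), np.int64(155), np.int64(87))), (430, (np.int64(194), np.int64(155), np.int64(86))), (433, (np.int64(169), np.int64(138), np.int64(83))), (436, (np.int64(125), np.int64(110), np.int64(80))), (439, (np.int64(97), np.int64(94), np.int64(82))), (442, (np.int64(95), np.int64(95), np.int64(87))), (445, (np.int64(98), np.int64(98), np.int64(89)))]
```

Both cameras give about 15.3 mm overhang. The blank is square on the fence and the scribed line sits over the edge. Next I'll go up and behind the ball.

```bash
python3 -m crank '{"hand":[1,1,1,1,1],"travel":[[-3.2,0,0],[-3.2,0,-1],[0,-2,-3.2],[0,-2,-3.2],[0,-2,-3.2]],"rotation":[[0,0,0],[0,0,0],[0,0,0],[0,0,0],[0,0,0]]}'
python3 -m crank '{"hand":[1,1,1,1,1],"travel":[[0,-2,-3.2],[0,-2,-3.2],[0,-1.2,-3.2],[0,0,-2.8],[0,0,0]],"rotation":[[0,0,0],[0,0,0],[0,0,0],[0,0,0],[0,0,0]]}'
python3 -c "
from h import *
need(105,-45,143)
s=cap('scene');t=cap('top')
cv2.imwrite('pics/b8.png',cv2.resize(s['img'][100:280,230:430,::-1],None,fx=3,fy=3,interpolation=2))"
```

```text
clock: 11.0
tcp_pos: [0.4678, 0.1929, 0.2135]
orientation: [2.181, 0.09, -2.178]
force: [0.7, -0.0, -0.2]
finger_gap: -0.001
clock: 11.42
tcp_pos: [0.5892, 0.2546, 0.2108]
orientation: [2.179, 0.09, -2.18]
force: [0.7, 0.1, 0.9]
finger_gap: -0.0
tcp jig mm [113.  -41.4 210.8] clock 11.42 F [0.7 0.1 0.9] gap -0.0
tool axes in jig (cols)
 [[-0.     0.003 -1.   ]
 [-0.    -1.    -0.003]
 [-1.     0.     0.   ]]
need tool cm [6.78 0.36 0.8 ]
```

View pics/b8.png

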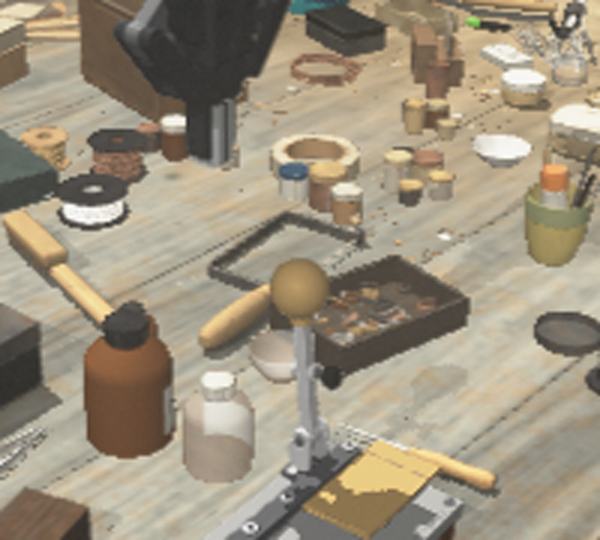

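The finger is above and behind the ball, with nothing below it taller than the path. I'll descend, approach, and push the ball towards the robot.

```bash
python3 -m crank '{"hand":[1,1,1,1,1],"travel":[[2.5,0.35,0],[2.5,0,0],[1.8,0,0],[0,0,0.8],[0,0,0.8]],"rotation":[[0,0,0],[0,0,0],[0,0,0],[0,0,0],[0,0,0]]}'
python3 -m crank '{"hand":[1,1,1,1,1],"travel":[[0,0,0.4],[0,0,0.3],[0,0,0.3],[0,0,0.3],[0,0,0.3]],"rotation":[[0,0,0],[0,0,0],[0,0,0],[0,0,0],[0,0,0]]}'
python3 -c "
from h import *
need(40,-45,143)"
```

```text
clock: 11.93
tcp_pos: [0.5692, 0.2472, 0.1448]
orientation: [2.179, 0.088, -2.182]
force: [-0.2, 0.3, 0.4]
finger_gap: -0.004
clock: 12.35
tcp_pos: [0.555, 0.2452, 0.1455]
orientation: [2.183, 0.087, -2.179]
force: [1.7, 0.6, 0.3]
finger_gap: 0.005
tcp jig mm [ 78.2 -48.  145.5] clock 12.35 F [1.7 0.6 0.3] gap 0.005
tool axes in jig (cols)
 [[ 0.001 -0.001 -1.   ]
 [ 0.    -1.     0.001]
 [-1.    -0.    -0.001]]
need tool cm [ 0.24 -0.3   3.82]
```

```bash
python3 -m crank '{"hand":[1,1,1,1,1],"travel":[[0.2,-0.3,0.0],[0,0,0.3],[0,0,0.3],[0,0,0.3],[0,0,0.3]],"rotation":[[0,0,0],[0,0,0],[0,0,0],[0,0,0],[0,0,0]]}'
python3 -m crank '{"hand":[1,1,1,1,1],"travel":[[0,0,0.3],[0,0,0.3],[0,0,0.3],[0,0,0.3],[0,0,0.3]],"rotation":[[0,0,0],[0,0,0],[0,0,0],[0,0,0],[0,0,0]]}'
cat >> h.py <<'E'
def ball():
    P=[]
    for n,box in(("top",(255,200,305,290)),("scene",(290,150,400,300))):
        c=cap(n); g=cv2.cvtColor(c["img"],cv2.COLOR_RGB2HSV)
        m=brass(c,box); m=cv2.morphologyEx(m,cv2.MORPH_OPEN,np.ones((5,5),np.uint8))
        print(n,[(np.round(cv2.minEnclosingCircle(k)[0],1),round(cv2.minEnclosingCircle(k)[1],1),cv2.contourArea(k)) for k in cv2.findContours(m,0,1)[0] if cv2.contourArea(k)>60])
E
python3 -c "
from h import *
need(30,-45,143); ball()"
```

```text
clock: 12.77
tcp_pos: [0.5426, 0.2472, 0.1429]
orientation: [2.181, 0.087, -2.181]
force: [1.3, 0.2, 0.5]
finger_gap: 0.002
clock: 13.18
tcp_pos: [0.5274, 0.246, 0.1428]
orientation: [2.181, 0.087, -2.181]
force: [1.4, 0.3, -0.4]
finger_gap: -0.001
tcp jig mm [ 50.8 -45.1 142.8] clock 13.18 F [ 1.4  0.3 -0.4] gap -0.001
tool axes in jig (cols)
 [[-0.    -0.001 -1.   ]
 [-0.    -1.     0.001]
 [-1.     0.     0.   ]]
need tool cm [-0.02 -0.    2.08]
top [(array([285.7, 248.5]), 18.9, 395.5)]
scene [(array([356.5, 261.5]), 25.0, 748.5), (array([307.5, 205.5]), 13.5, 150.5), (array([343.9, 203. ]), 10.8, 283.5)]
```

```bash
python3 -m crank '{"hand":[1,1,1,1,1],"travel":[[0,0,0.3],[0,0,0.3],[0,0,0.3],[0,0,0.2],[0,0,0.2]],"rotation":[[0,0,0],[0,0,0],[0,0,0],[0,0,0],[0,0,0]]}'
python3 -m crank '{"hand":[1,1,1,1,1],"travel":[[0,0,0.2],[0,0,0.2],[0,0,0.2],[0,0,0.1],[0,0,0]],"rotation":[[0,0,0],[0,0,0],[0,0,0],[0,0,0],[0,0,0]]}'
python3 -c "
from h import *
need(30,-45,143); ball()"
```

```text
clock: 13.7
tcp_pos: [0.5146, 0.245, 0.1428]
orientation: [2.181, 0.087, -2.181]
force: [0.1, 0.0, -0.5]
finger_gap: 0.001
clock: 14.12
tcp_pos: [0.5077, 0.2445, 0.1429]
orientation: [2.181, 0.087, -2.181]
force: [0.1, -0.2, 0.3]
finger_gap: 0.001
tcp jig mm [ 31.  -45.  142.9] clock 14.12 F [ 0.1 -0.2  0.3] gap 0.001
tool axes in jig (cols)
 [[-0.    -0.001 -1.   ]
 [ 0.    -1.     0.001]
 [-1.    -0.     0.   ]]
need tool cm [-0.01  0.    0.1 ]
top [(array([286.5, 255. ]), 21.2, 651.5)]
scene [(array([356.5, 261.5]), 25.0, 744.0), (array([354.7, 211.1]), 10.6, 280.5), (array([307.5, 205.5]), 13.5, 147.0)]
```

The force dropped to zero, so the arm is sinking by itself. I'll retreat up and back and wait.

```bash
python3 -m crank '{"hand":[1,1,1,1,1],"travel":[[0,0,-1.5],[-2.5,0,-2],[-3,0,-2],[-3,2,-2],[-2,3,0]],"rotation":[[0,0,0],[0,0,0],[0,0,0],[0,0,0],[0,0,0]]}'
python3 -m crank '{"hand":[1,1,1,1,1],"travel":[[0,3.5,0],[0,3.5,0],[0,3.5,0],[0,3.5,2],[0,3.5,2]],"rotation":[[0,0,0],[0,0,0],[0,0,0],[0,0,0],[0,0,0]]}'
for i in 1 2 3 4 5 6; do python3 -m crank '{"hand":[1,1,1,1,1],"travel":[[0,0,0],[0,0,0],[0,0,0],[0,0,0],[0,0,0]],"rotation":[[0,0,0],[0,0,0],[0,0,0],[0,0,0],[0,0,0]]}' | head -1; done
python3 -c "
from h import *
need(30,-45,143); ball()
s=cap('scene');t=cap('top')
cv2.imwrite('pics/b9.png',np.vstack([cv2.resize(s['img'][215:275,290:410,::-1],None,fx=5,fy=5,interpolation=2),cv2.resize(t['img'][233:293,220:340,::-1],None,fx=5,fy=5,interpolation=2)]))"
```

```text
clock: 14.63
tcp_pos: [0.5892, 0.2015, 0.25]
orientation: [2.184, 0.09, -2.176]
force: [0.6, -0.3, -0.1]
finger_gap: -0.0
clock: 15.05
tcp_pos: [0.5603, 0.0212, 0.2473]
orientation: [2.18, 0.087, -2.181]
force: [1.3, -1.5, -0.3]
finger_gap: -0.002
clock: 15.47
clock: 15.88
clock: 16.3
clock: 16.72
clock: 17.13
clock: 17.55
tcp jig mm [  66.1 -270.   247.8] clock 17.55 F [-0.9  1.1  0.5] gap 0.0
tool axes in jig (cols)
 [[-0.    -0.001 -1.   ]
 [-0.    -1.     0.001]
 [-1.     0.     0.   ]]
need tool cm [ 10.48 -22.5    3.62]
top [(array([285.5, 280. ]), 9.3, 204.5), (array([274., 256.]), 12.2, 261.0), (array([296. , 254.5]), 13.2, 348.0)]
scene [(array([349., 266.]), 16.5, 388.0), (array([379.2, 259.6]), 14.1, 388.5), (array([307., 206.]), 12.8, 137.0)]
```

View pics/b9.png

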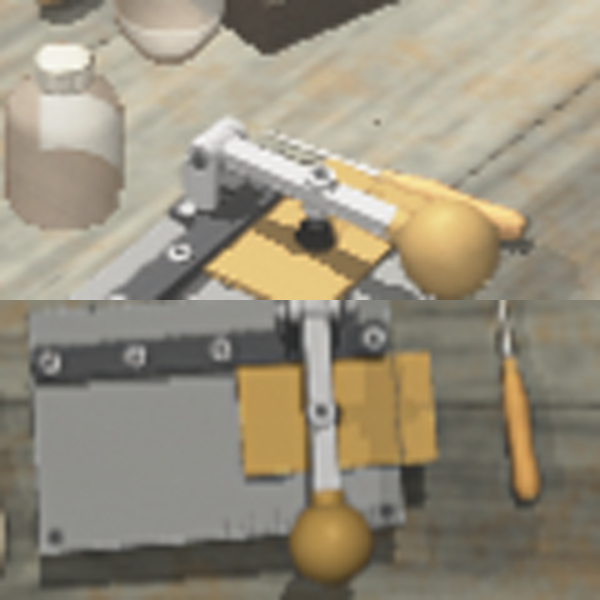

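```bash
python3 -c "
from h import *
t=cap('top'); print(((plane(t,[[285.5,280]],.056)-np.r_[JC,0])@Rj()*1000).round(1)); ball()"
```

```text
[[-52.1 -44.4  56. ]]
top [(array([285.5, 280. ]), 9.3, 204.5), (array([274., 256.]), 12.2, 260.0), (array([296. , 254.5]), 13.2, 348.0)]
scene [(array([349., 266.]), 16.5, 392.5), (array([379.2, 259.6]), 14.1, 381.0), (array([307.5, 205.5]), 13.5, 144.5)]
```

```bash
python3 -c "
from plant import manip
print(manip.job_done())"
```

```text
the job is handed in; nothing more can be done
None
```

The blank is set in the jig with about 15 mm overhanging and the hold-down's foot resting on it. I handed the job in at about 17.7 s, with the gripper well clear and touching nothing.

- **Pushing the blank:** I pushed it square against the fence with shut fingertips, reaching about 8 N at the fence. I then pushed its tail along the ledge until the end overhung.
- **Tipping the hold-down:** I pushed the ball over from behind with 1 to 2 N. Past its balance point the arm sank shut by itself.

**Last checks**
- **Overhang:** before the hold-down was tipped, both cameras gave about 15.3 mm. The scribed line was over the ledge's edge, and the blank was square on the fence to within about 1 mm.
- **After closing:** the last picture shows the foot on the blank, the blank's corners at the same pixels as before, and the scriber unmoved. I did not check the other tools at the end, but the gripper stayed well above them.
- **Ball position:** it measured jig (-52, -44) against the nominal (-55, -45). That is roughly the camera's error, and a repeat look a moment later found it still.

**Disagreements:** the scene camera's raw positions ran about 2 mm off the top camera's. I took the overhang relative to the jig edge as seen in each view, and there they agreed.

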